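Bring the pepper mill round to the front of the lazy susan

ROBOT

A 7-joint arm with a two-finger parallel gripper is mounted at the origin on the work surface. World frame = base frame: x ahead of the robot, y to its left, z up, the work surface at z = 0. Lengths are in m, angles in rad, forces in N, time in s.
With the tool pointing down it reaches from about 0.4 to 0.85 m from the base axis. Payload 6.9 kg.
Tool frame: the origin (TCP) lies at the very end of the fingers, on their centre line; the grasp point (between the pads) lies robot.grip_depth behind it (robot.grip_depth is the distance from the TCP to the grasp point, in m); z points along the fingers, y is the line along which they close (so a half turn about z gives the same grasp; the last joint's range is limited). The gripper opens to 85 mm and grips with 20 to 120 N. Pads are 22 mm wide; open, the fingers measure 114 mm over their backs; the gripper's body (76 mm by 85 mm) begins 54 mm behind the grasp point. The pads swing forward as they close: fully open they stand 13 mm farther back than shut.
Start: joints at [1.44, 0.507, -0.238, 1.5, 0.126, 1.149, -0.155], TCP at [0.147, -0.608, 0.231] pointing down, gripper open.
Joint ranges: [-3.08, 3.08], [-0.24, 2.05], [-1.43, 1.35], [0, 2.5], [-1.52, 4.66], [0.17, 1.96], [-2.89, 2.89]. Speed limits (rad/s): [2.39, 2.39, 3.14, 3.14, 3.14, 3.14, 3.14].

INTERFACE

Orientations are given as a rotation vector (axis times angle).
In Python, from bench import monitor, optics, ticket, robot gives the robot as it stands.
- The arm moves only by the shell command python3 -m inch 'ROWS'. ROWS is JSON, a list that holds one entry, the list of rows, each a list of 5 numbers: the opening, from 0 (shut) to 1 (fully open), then the shift along the tool's x, y, z in mm, then the turn about the tool's z in rad. In form: [[[claw, tx, ty, tz, yaw], ...]]. A call has 1 to 10 rows; each row shifts and turns the commanded pose from where the row before left it, along the tool's axes as they then stand; what a row does not reach is not made up. A row lasts 1/10 s, in which the tool goes at most 50 mm and 8.59 degrees, less where a joint would pass 70% of its speed; a pose out of reach is approached as far as the arm can. A call with a gripper value outside its range is refused whole. The fingers move at their own pace and stop on an object; the grip force is fixed at half the most. Time passes only in rows, so rows that do not move let the fingers close. It gives the time, the measured TCP pose, the force, the opening and the grip force at its end, in the units of the state.
- monitor.sense(): the state, without advancing time (a new reading comes with each control period).
- optics.get_image(name): name is "scene" or "top" or "wrist"; returns a dict with "pixels" (480x640x3 uint8, blue, green, red), "intrinsics" (3x3 intrinsics, pixels), "pose" (4x4, takes a point from camera to world coordinates). Camera axes: x right, y down, z forward; pixel columns grow to the right and rows downward; lengths in m; the calibration is good to about 2 mm. A picture is of the moment at which its call begins. There is no depth.
- ticket.close_job(): hands the job in; it is judged then, once.
The state is a dict: "clock": time; "joint_positions": joint angles; "dq": joint speeds; "effort": joint torques, N m; "ee_pos": TCP position; "tcp_rot": TCP orientation; "ft_force": force on the tool from outside, world axes, zero at the start; "ft_torque": the same for the moment, N m; "gripper_width": finger opening in m; "grip_force": force on a finger pad.
Only numpy, scipy, OpenCV 4.12 (cv2) and the standard library are available. Lean on these libraries where they do the work, as an engineer would, in place of code of your own. Each camera call takes 0.05 s, during which the arm holds its last target. There are 200 camera calls.

TASK

The pepper goes in next: bring the steel pepper mill round to the front of the lazy susan, straight in front of its axle on your own side, ready to hand, by gently pushing one of the turntable's upright dividers round with a fingertip. Do not grip the turntable or fling it round, do not touch, lift or tip the mill or the two glass jars, which ride along standing, and leave everything else on the counter where it is.

Things in the scene. Friction and masses are not known exactly. Their poses are not given: they have to be found in the camera images.
- turntable_base: the fixed foot of the lazy susan (black disc, 190 mm across, on the counter, stuck down), mostly hidden under the deck. Origin on the counter under the axle; its axes are parallel to the world's (x away from the robot, y to the robot's left), so the front of the lazy susan is its -x side, towards the robot.
- axle (a point): point on the lazy susan's vertical axle at the height of the deck's upper face, 28 mm above the counter. The deck is a bamboo disc 280 mm across, 0.95 kg, its rim reaching 40 mm above the counter; at its middle a hub 30 mm across, whose steel knob reaches 120 mm above the counter. It carries three dark upright dividers, like spokes.
- turntable (a joint): turn of the lazy susan about its vertical axle since the start (0 then), in rad; grows counter-clockwise seen from above; free both ways for more than a full turn. The bearing has a light drag (about 0.06 N m, some 0.6 N at a push 110 mm out), so that it stops within a few degrees once it is no longer pushed.
- divider_a (a point): point on the top edge of divider a of the turntable, 110 mm out from the axle and 98 mm above the counter, mid-thickness. The three dividers stand 120 degrees apart, 6 mm thick, dark wood, from the hub out to 134 mm from the axle and from the deck (28 mm) up to 98 mm above the counter; they turn with the deck.
- divider_b (a point): point on the top edge of divider b of the turntable, 110 mm out from the axle and 98 mm above the counter, mid-thickness. The three dividers stand 120 degrees apart, 6 mm thick, dark wood, from the hub out to 134 mm from the axle and from the deck (28 mm) up to 98 mm above the counter; they turn with the deck.
- divider_c (a point): point on the top edge of divider c of the turntable, 110 mm out from the axle and 98 mm above the counter, mid-thickness. The three dividers stand 120 degrees apart, 6 mm thick, dark wood, from the hub out to 134 mm from the axle and from the deck (28 mm) up to 98 mm above the counter; they turn with the deck.
- mill_mid (a point): centre, half-way up (68 mm above its foot), of the steel pepper mill: waisted, 50 mm across, 136 mm tall, 0.22 to 0.37 kg, standing loose about 85 mm from the axle, about mid-way between two dividers; its top is 164 mm above the counter.
- paprika_jar_mid (a point): centre, half-way up (46 mm above its foot), of the glass spice jar holding red-brown paprika with a black cap: 44 mm across, 92 mm tall, 0.10 to 0.22 kg, standing loose in one of the turntable's three compartments; its top is 120 mm above the counter.
- turmeric_jar_mid (a point): centre, half-way up (46 mm above its foot), of the glass spice jar holding yellow turmeric with a red cap: 44 mm across, 92 mm tall, 0.10 to 0.22 kg, standing loose in one of the turntable's three compartments; its top is 120 mm above the counter.
- mill: the steel pepper mill; origin at the centre of its foot, z up its length.
- paprika_jar: the paprika jar; origin at the centre of its foot, z up.
- turmeric_jar: the turmeric jar; origin at the centre of its foot, z up.
- slow_cooker: round slow cooker, 276 mm across (336 mm over the side handles), 255 mm to the top of the lid's knob, heavy, standing to the left of the turntable; origin at the centre of its underside. Not listed, along the far edge of the counter and out of the way: a butter dish 75 mm tall, a toaster in the right corner, a 100 mm high splashback.
- lid_organizer: white plastic lid organizer with three upright pan lids, 150 by 270 mm, 183 mm tall, loose, to the right; origin at the centre of its underside, long side along its y.
- turner: bamboo turner lying flat on the counter to the front left, 318 mm long along its x, 70 mm wide, 8 mm thick; origin at mid-length on its underside.
- mug: blue mug, 82 mm across, 92 mm tall, handle to its +y, front right; origin at the centre of its underside.
- sugar_canister: white canister with a wooden lid, 104 mm across, 140 mm tall, front right beyond the mug; origin at the centre of its underside.
Mind the look-alikes: they are no part of the job. Leave any blue look-alike of the mill alone.

How it is judged:
By the outcome, as a careful person would: the job done as asked, in the order asked, and still so for the second after the job is handed in, with the robot touching nothing.
It also fails if it takes over 48 s, if anything falls off the work surface, if the arm or the gripper's body presses on something with over 40 N, if the wrist force passes 120 N, or if a joint passes its speed limit or range.

## Working session

There is one attempt and no reset: what is moved stays moved. The work goes in short steps, Python scripts to look and compute and a shell command to move; the robot and the scene stay as the last step left them, time stands still between calls to the robot, and variables do not carry over. Pictures are saved under pics/ and viewed, at most 10 in all, crops included, and the job is handed in when it is done.

```bash
mkdir -p pics; cat > h.py <<'E'
import numpy as np, cv2
from bench import monitor, optics, ticket, robot
def ray(im,u,v,z):
    K=np.array(im["intrinsics"]);T=np.array(im["pose"])
    d=T[:3,:3]@np.linalg.solve(K,[u,v,1.]);o=T[:3,3]
    return o+d*(z-o[2])/d[2]
def proj(im,p):
    K=np.array(im["intrinsics"]);T=np.array(im["pose"])
    q=K@(T[:3,:3].T@(np.array(p)-T[:3,3]));return q[:2]/q[2]
E
python3 - <<'E'
from h import *
np.set_printoptions(precision=3,suppress=True)
for n in ["top","scene"]:
    im=optics.get_image(n); cv2.imwrite(f"pics/{n}0.png",im["pixels"]); print(np.array(im["pose"]),np.array(im["intrinsics"]))
s=monitor.sense();print({k:np.array(v).round(3) for k,v in s.items()},robot.grip_depth)
E
```

```text
[[-0.006 -0.99   0.142  0.291]
 [-1.     0.007  0.007 -0.007]
 [-0.008 -0.142 -0.99   1.455]
 [ 0.     0.     0.     1.   ]] [[463.203   0.    318.799]
 [  0.    463.203 243.072]
 [  0.      0.      1.   ]]
[[-0.443  0.75  -0.491  1.106]
 [ 0.897  0.376 -0.233  0.304]
 [ 0.01  -0.544 -0.839  1.183]
 [ 0.     0.     0.     1.   ]] [[469.654   0.    315.106]
 [  0.    469.654 233.948]
 [  0.      0.      1.   ]]
{'clock': np.float64(0.1), 'joint_positions': array([ 1.439,  0.508, -0.238,  1.501,  0.126,  1.149, -0.155]), 'dq': array([-0.   , -0.002, -0.001, -0.001,  0.   ,  0.   , -0.   ]), 'effort': array([ -0.005, -62.183,  -2.195, -25.02 ,   0.012,   0.008,   0.   ]), 'ee_pos': array([ 0.146, -0.607,  0.231]), 'tcp_rot': array([-3.118, -0.371,  0.   ]), 'ft_force': array([0.346, 0.107, 0.651]), 'ft_torque': array([0.009, 0.037, 0.   ]), 'grip_force': np.float64(0.0), 'gripper_width': np.float64(0.085)} 0.0187
```

View pics/top0.png

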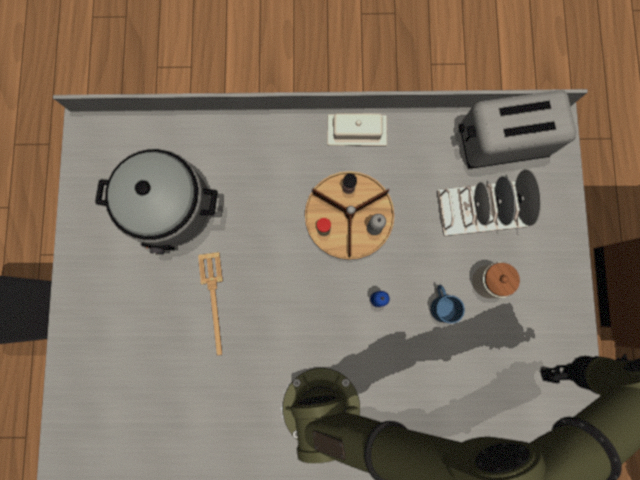

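View pics/scene0.png

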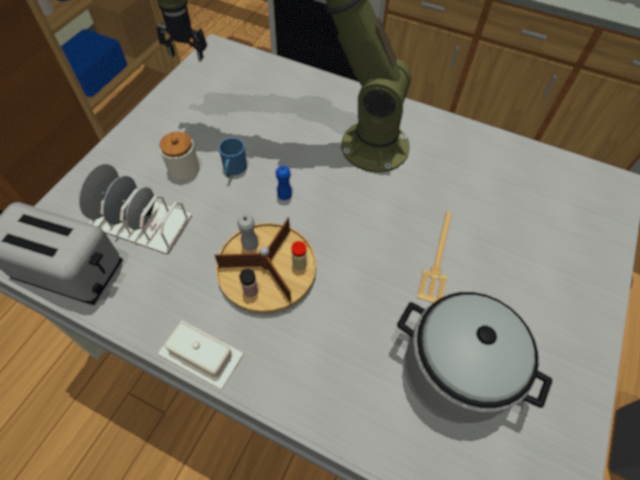

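The top view shows two mill-like objects. The grey steel one is on the deck at about (376,224), and a blue look-alike stands on the counter at (380,299), also at (284,183) in the scene view. The steel one on the turntable fits the description. The turmeric jar (red cap) is at (323,226), the paprika jar (black cap) at (349,182), and the dividers point to the front, back-left and back-right.

```bash
python3 - <<'E'
from h import *
np.set_printoptions(precision=3,suppress=True)
im=optics.get_image("top");b=im["pixels"]
hsv=cv2.cvtColor(b,cv2.COLOR_BGR2HSV)
roi=np.zeros(b.shape[:2],np.uint8);roi[160:270,295:405]=255
# deck: bamboo + fit ellipse
m=cv2.inRange(hsv,(8,70,110),(25,255,255))&roi
m=cv2.morphologyEx(m,cv2.MORPH_CLOSE,np.ones((15,15)))
c=max(cv2.findContours(m,0,1)[0],key=cv2.contourArea);e=cv2.fitEllipse(cv2.convexHull(c));print(e)
ax=ray(im,*e[0],0.04);print("axle",ax)
for n,lo,hi,z in [("red",(0,150,90),(6,255,255),.12),]:
    q=cv2.inRange(hsv,lo,hi)&roi;p=cv2.moments(q,True);print(n,p['m00'],ray(im,p['m10']/p['m00'],p['m01']/p['m00'],z)-ax)
d=cv2.inRange(hsv,(0,0,0),(180,255,75))&roi
# sample dividers top edge: dark fraction along each direction
best=[]
for a in range(0,360,2):
    f=0
    for r in np.linspace(.06,.125,20):
        u,v=proj(im,[ax[0]+r*np.cos(np.radians(a)),ax[1]+r*np.sin(np.radians(a)),.098]).round().astype(int);f+=d[v,u]>0
    best.append((f,a))
print(sorted(best)[::-1][:14])
print("mill",ray(im,377,218,.164)-ax, "pap",ray(im,349,179,.12)-ax,"knob",ray(im,350,210,.12)-ax)
crop=cv2.resize(b[155:320,290:410],None,fx=3.6,fy=3.6,interpolation=cv2.INTER_CUBIC);cv2.imwrite("pics/c1.png",crop)
E
```

```text
((349.08880615234375, 214.98435974121094), (88.1400146484375, 89.6776351928711), 99.3702621459961)
axle [ 0.581 -0.092  0.04 ]
red 161.0 [-0.045  0.08   0.08 ]
[(np.int64(20), 298), (np.int64(20), 64), (np.int64(20), 62), (np.int64(19), 296), (np.int64(19), 60), (np.int64(16), 358), (np.int64(16), 356), (np.int64(16), 4), (np.int64(16), 2), (np.int64(16), 0), (np.int64(15), 354), (np.int64(15), 8), (np.int64(15), 6), (np.int64(14), 10)]
mill [-0.035 -0.072  0.124] pap [0.092 0.003 0.08 ] knob [-0.002  0.002  0.08 ]
```

View pics/c1.png

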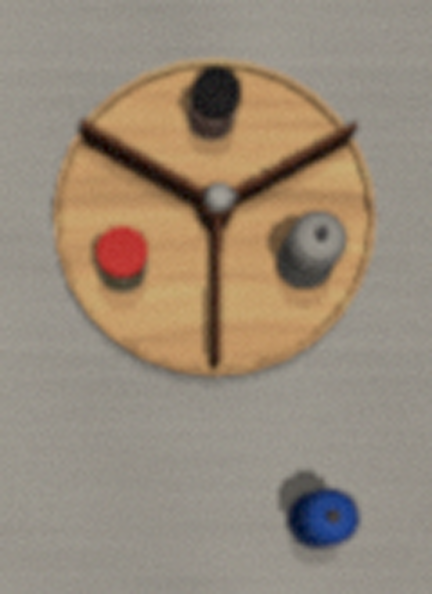

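The crop confirms it. The steel mill with the grey cap (about (323,233) in the crop) stands on the deck between the front and back-right dividers, and the blue mill is off the deck at (323,517). The mill has to turn about 63° clockwise. I'll push the back-left divider from the turmeric side, well away from the mill.

```bash
python3 -m inch '[[[0,0,0,-35,0],[0,0,0,-35,0],[0,30,-25,0,0],[0,30,-25,0,0],[0,30,-25,0,0],[0,30,-25,0,0],[0,30,-25,0,0],[0,30,-25,0,0],[0,30,-25,0,0],[0,30,-25,0,0]]]'; python3 -m inch '[[[0,30,-25,0,0],[0,30,-25,0,0],[0,30,-25,0,0],[0,30,-25,0,0],[0,30,-25,0,0],[0,30,-25,0,0],[0,30,-25,0,0],[0,30,-25,0,0],[0,30,-25,0,0],[0,30,-25,0,0]]]'; python3 -m inch '[[[0,30,-25,0,0],[0,30,-25,0,0],[0,0,0,0,-0.14],[0,0,0,0,-0.14],[0,0,0,0,-0.14],[0,0,0,0,-0.14],[0,0,0,0,-0.14],[0,0,0,0,-0.14],[0,0,0,0,0],[0,0,0,0,0]]]'
cat > st.py <<'E'
from h import *
from scipy.spatial.transform import Rotation as R
np.set_printoptions(precision=4,suppress=True)
s=monitor.sense();p=np.array(s["ee_pos"]);M=R.from_rotvec(s["tcp_rot"]).as_matrix()
print(s["clock"],p,"yaw x",np.degrees(np.arctan2(M[1,0],M[0,0])),"z",M[:,2],"q",np.array(s["joint_positions"]),"F",np.array(s["ft_force"]),s["gripper_width"])
E
python3 st.py
```

```text
clock: 1.15
ee_pos: [0.3336, -0.3553, 0.3012]
tcp_rot: [-3.12, -0.371, 0.0]
ft_force: [0.8, -0.7, 0.2]
gripper_width: -0.0004
grip_force: 0.0
clock: 2.15
ee_pos: [0.5666, -0.0422, 0.3011]
tcp_rot: [3.12, 0.371, -0.001]
ft_force: [0.3, -0.2, 0.2]
gripper_width: 0.0001
grip_force: 0.0
clock: 3.15
ee_pos: [0.6125, 0.0191, 0.301]
tcp_rot: [-2.7, -1.605, 0.001]
ft_force: [0.2, -0.2, 0.2]
gripper_width: -0.0004
grip_force: 0.0
3.15 [0.6125 0.0191 0.301 ] yaw x 61.45494569388624 z [-0.0006  0.0002 -1.    ] q [ 0.3513  0.5055 -0.7192  1.409   0.3326  1.3509 -0.8761] F [ 0.1711 -0.1879  0.1796] -0.0003587748538786877
```

```bash
python3 - <<'E'
from h import *
im=optics.get_image("wrist");b=im["pixels"].copy()
for p,c in [((.580,-.091,.12),(0,255,0)),((.580+.11*.469,-.091+.11*.883,.098),(255,0,255)),((.6125,.0191,.07),(0,0,255)),((.535,-.011,.12),(255,255,0))]:
    u=proj(im,p);print(p,u)
    if (abs(u)<5000).all(): cv2.drawMarker(b,tuple(int(x) for x in u),c,0,20,2)
cv2.imwrite("pics/w1.png",b)
E
```

```text
(0.58, -0.091, 0.12) [347.09650782 322.45034147]
(0.63159, 0.0061300000000000104, 0.098) [346.53969484 208.84969941]
(0.6125, 0.0191, 0.07) [322.69521483 201.01489235]
(0.535, -0.011, 0.12) [266.36520493 276.78981787]
```

View pics/w1.png

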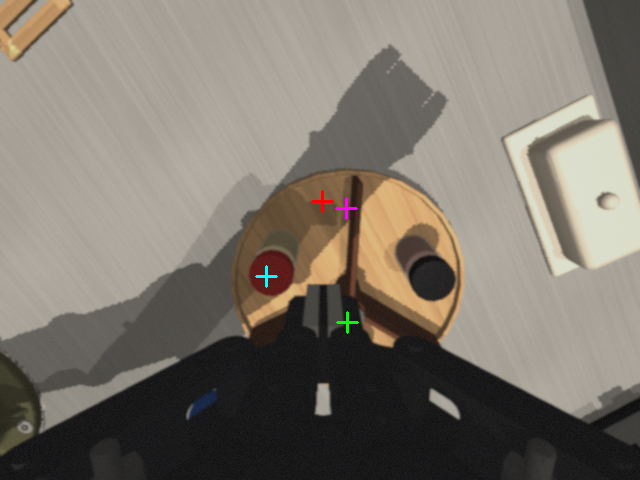

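The close view shows the divider's top edge running from about (357,178) to (351,262), the turmeric cap at (272,272), and the fingertips over the free gap between them.

```bash
python3 - <<'E'
from h import *
np.set_printoptions(precision=4,suppress=True)
im=optics.get_image("wrist")
a=ray(im,357,178,.098);b=ray(im,352,250,.098);t=ray(im,272,272,.12);d=(a-b)[:2];d/=np.linalg.norm(d)
n=np.array([-d[1],d[0]])
print(a,b,np.degrees(np.arctan2(d[1],d[0])),"jar",t)
ax=np.array([.580,-.091]);tc=np.array([.6125,.0191])
for nm,p in [("axle",ax),("tcp",tc),("jar",t[:2])]: print(nm,"offset from divider",(p-b[:2])@n,"r along",(p-ax)@d)
print("end r",np.linalg.norm(a[:2]-ax))
E
```

```text
[0.654  0.0277 0.098 ] [ 0.6171 -0.0335  0.098 ] 58.93134991790741 jar [ 0.5423 -0.0094  0.12  ]
axle offset from divider 0.00211299793482645 r along 0.0
tcp offset from divider 0.031093864058864593 r along 0.11107821297941638
jar offset from divider 0.07656155398267525 r along 0.050436920594331955
end r 0.1398334155630953
```

```bash
python3 -m inch '[[[0,1,0,35,0],[0,1,0,35,0],[0,1,0,35,0],[0,1,0,35,0],[0,0,0,30,0],[0,0,0,30,0],[0,0,0,20,0],[0,0,0,10,0],[0,0,0,0,0],[0,0,0,0,0]]]'; python3 st.py; python3 -m inch '[[[0,0,3,0,0],[0,0,3,0,0],[0,0,2,0,0],[0,0,2,0,0],[0,0,2,0,0],[0,0,2,0,0],[0,0,1,0,0],[0,0,0,0,0]]]'
```

```text
clock: 4.25
ee_pos: [0.6151, 0.023, 0.0722]
tcp_rot: [2.697, 1.61, 0.002]
ft_force: [0.8, 0.6, -0.6]
gripper_width: 0.0001
grip_force: 0.0
4.25 [0.6151 0.023  0.0722] yaw x 61.65787807234614 z [ 0.0012  0.0002 -1.    ] q [ 0.2886  0.7101 -0.6144  1.7181  0.5106  0.8775 -1.0406] F [ 0.7927  0.6391 -0.5599] 6.129407325521874e-05
clock: 5.05
ee_pos: [0.6278, 0.0155, 0.0712]
tcp_rot: [-2.697, -1.611, 0.0]
ft_force: [-0.6, 0.5, -0.7]
gripper_width: -0.0
grip_force: 0.0
```

```bash
python3 -m inch '[[[0,0.2,2,0,0.017],[0,0.2,2,0,0.017],[0,0.3,3,0,0.026],[0,0.3,3,0,0.026],[0,0.5,4,0,0.035],[0,0.5,4,0,0.035],[0,0.5,4,0,0.035],[0,0.5,4,0,0.035],[0,0.5,4,0,0.035],[0,0.5,4,0,0.035]]]';python3 -m inch '[[[0,0.5,4,0,0.035],[0,0.5,4,0,0.035],[0,0.5,4,0,0.035],[0,0.5,4,0,0.035],[0,0.5,4,0,0.035],[0,0.5,4,0,0.035],[0,0.5,4,0,0.035],[0,0.4,3,0,0.026],[0,0.2,2,0,0.017],[0,0,0,0,0]]]'; python3 st.py
python3 - <<'E'
from h import *
im=optics.get_image("top");cv2.imwrite("pics/t2.png",cv2.resize(im["pixels"][140:300,240:460],None,fx=3.5,fy=3.5,interpolation=cv2.INTER_CUBIC))
E
```

```text
clock: 6.05
ee_pos: [0.6578, -0.0012, 0.0713]
tcp_rot: [-2.907, -1.191, -0.0]
ft_force: [-1.4, 0.7, 0.7]
gripper_width: 0.0001
grip_force: 0.3
clock: 7.05
ee_pos: [0.681, -0.025, 0.0713]
tcp_rot: [3.047, 0.765, 0.0]
ft_force: [1.0, -0.2, 0.4]
gripper_width: -0.0
grip_force: 0.0
7.05 [ 0.681  -0.025   0.0713] yaw x 28.174825460631368 z [ 0.0004 -0.0002 -1.    ] q [ 0.2512  0.7649 -0.4546  1.5249  0.3859  0.9415 -1.4015] F [ 0.9738 -0.2489  0.3931] -3.763489455391801e-05
```

View pics/t2.png

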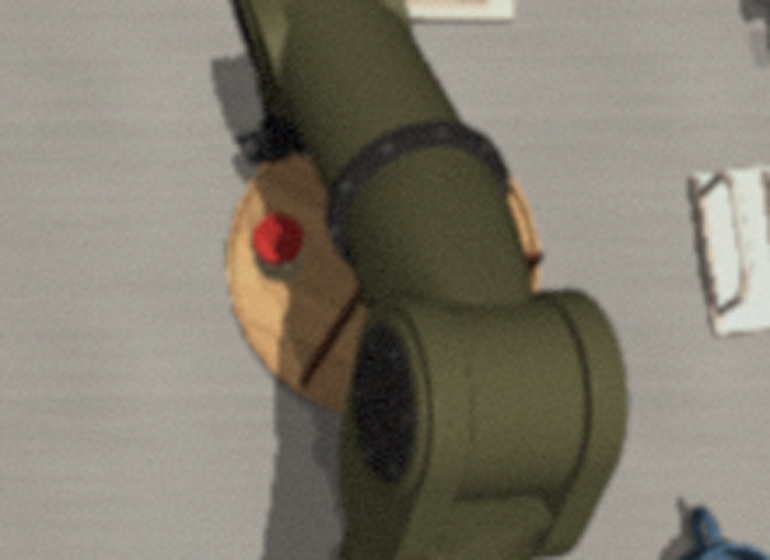

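Partial turn: the front divider's tip is now at about (305,383) in the crop, so the deck has turned roughly 33° clockwise. The turmeric jar (277,238) is still standing. The arm hides the mill here.

```bash
python3 -m inch '[[[0,0.1,2,0,0.017],[0,0.2,3,0,0.026],[0,0.3,4,0,0.035],[0,0.3,4,0,0.035],[0,0.3,4,0,0.035],[0,0.3,4,0,0.035],[0,0.3,4,0,0.035],[0,0.3,4,0,0.035],[0,0.2,3,0,0.026],[0,0.2,2,0,0.017]]]';python3 -m inch '[[[0,0.2,2,0,0.017],[0,0.2,2,0,0.017],[0,0.1,1,0,0.009],[0,0,0,0,0]]]'; python3 st.py
python3 - <<'E'
from h import *
im=optics.get_image("scene");cv2.imwrite("pics/s2.png",cv2.resize(im["pixels"][180:330,170:370],None,fx=3.8,fy=3.8,interpolation=cv2.INTER_CUBIC))
E
```

```text
clock: 8.1
ee_pos: [0.6951, -0.0559, 0.0713]
tcp_rot: [3.127, 0.305, -0.0]
ft_force: [-0.0, 0.7, -0.2]
gripper_width: -0.0002
grip_force: 0.2
clock: 8.5
ee_pos: [0.6964, -0.0606, 0.0713]
tcp_rot: [3.132, 0.24, -0.0]
ft_force: [0.4, 0.2, -0.1]
gripper_width: 0.0005
grip_force: 0.0
8.5 [ 0.6964 -0.0606  0.0713] yaw x 8.777538551292775 z [-0.0001 -0.0003 -1.    ] q [ 0.2484  0.7761 -0.3651  1.4701  0.3122  0.9531 -1.6203] F [ 0.3757  0.2282 -0.1223] 0.00048668708199672427
```

View pics/s2.png

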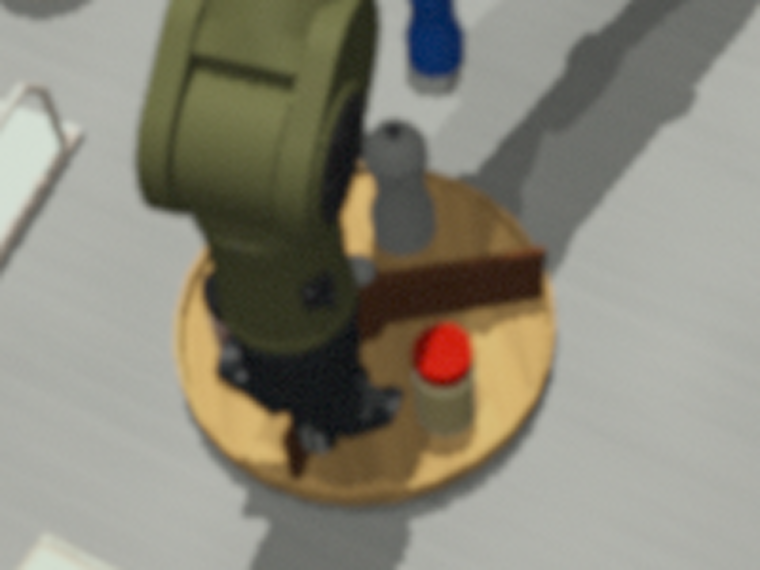

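The mill is visible at crop (395,128) for the top and about (404,238) for the foot. All the jars are standing.

```bash
python3 - <<'E'
from h import *
np.set_printoptions(precision=4,suppress=True)
im=optics.get_image("scene");f=lambda u,v,z:ray(im,170+u/3.8,180+v/3.8,z)
ax=np.array([.580,-.091])
for n,p in [("milltop",f(394,128,.164)),("millwaist",f(402,190,.085)),("millfoot",f(404,236,.029)),("divtip",f(543,250,.098)),("knob",f(357,270,.115))]:
    q=p[:2]-ax;print(n,p,np.degrees(np.arctan2(q[1],q[0]))%360,np.linalg.norm(q))
E
```

```text
milltop [ 0.5009 -0.1067  0.164 ] 191.19636006435456 0.080675336727286
millwaist [ 0.5003 -0.106   0.085 ] 190.6772239023992 0.0810583044650441
millfoot [ 0.5056 -0.1053  0.029 ] 190.84608279781435 0.07577874583024978
divtip [0.5074 0.0134 0.098 ] 124.8301907316682 0.12716866590321224
knob [ 0.5894 -0.0905  0.115 ] 2.7679287140399027 0.009383875057204089
```

```bash
python3 -m inch '[[[0,0.1,2,0,0.017],[0,0.1,2,0,0.017],[0,0.1,2,0,0.017],[0,0.1,2,0,0.017],[0,0.1,2,0,0.017],[0,0.1,2,0,0.017],[0,0.1,2,0,0.017],[0,0.1,1.5,0,0.013],[0,0,0.5,0,0],[0,0,0,0,0]]]'; python3 st.py
python3 - <<'E'
from h import *
im=optics.get_image("scene");cv2.imwrite("pics/s3.png",cv2.resize(im["pixels"][180:330,170:370],None,fx=3.8,fy=3.8,interpolation=cv2.INTER_CUBIC))
E
```

```text
clock: 9.6
ee_pos: [0.6986, -0.0764, 0.0713]
tcp_rot: [3.141, 0.034, -0.0]
ft_force: [-0.3, -1.1, 0.3]
gripper_width: 0.0002
grip_force: 0.0
9.6 [ 0.6986 -0.0764  0.0713] yaw x 1.2433342942445609 z [-0.0001 -0.0002 -1.    ] q [ 0.2513  0.7772 -0.3307  1.4583  0.2833  0.9533 -1.7048] F [-0.2987 -1.1065  0.2508] 0.00015973375539126488
```

View pics/s3.png

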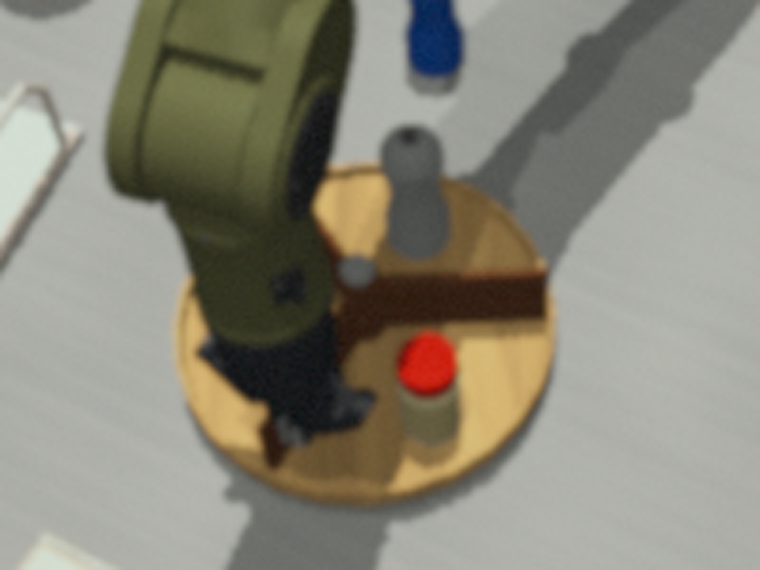

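The mill is now at crop (410,134) for the top and (417,243) for the foot.

```bash
python3 - <<'E'
from h import *
np.set_printoptions(precision=4,suppress=True)
im=optics.get_image("scene");f=lambda u,v,z:ray(im,170+u/3.8,180+v/3.8,z)
ax=np.array([.580,-.091])
for n,p in [("milltop",f(410,134,.164)),("millfoot",f(417,240,.029)),("divtip",f(545,271,.098)),("knob",f(357,268,.12))]:
    q=p[:2]-ax;print(n,p,np.degrees(np.arctan2(q[1],q[0]))%360,np.linalg.norm(q))
E
python3 -m inch '[[[0,0,-5,0,0],[0,0,-8,0,0],[0,0,0,-20,0],[0,0,0,-40,0],[0,0,0,-40,0],[0,0,0,-40,0],[0,0,0,-40,0],[0,0,0,-40,0],[0,0,0,-20,0],[0,0,0,0,0]]]'; python3 -m inch '[[[0,0,30,0,0],[0,0,40,0,0],[0,0,40,0,0],[0,0,40,0,0],[0,0,40,0,0],[0,0,40,0,0],[0,0,30,0,0],[0,0,20,0,0],[0,0,0,0,0],[0,0,0,0,0]]]'; python3 st.py
python3 - <<'E'
from h import *
im=optics.get_image("top");cv2.imwrite("pics/t3.png",cv2.resize(im["pixels"][140:300,240:460],None,fx=3.5,fy=3.5,interpolation=cv2.INTER_CUBIC))
E
```

```text
milltop [ 0.5003 -0.0942  0.164 ] 182.30230201394565 0.07972086043673363
millfoot [ 0.5043 -0.0947  0.029 ] 182.79703873125655 0.07580090669989804
divtip [0.5223 0.0224 0.098 ] 116.95142259657005 0.12722435085113387
knob [ 0.5904 -0.0895  0.12  ] 8.2091105384136 0.010492104581424796
clock: 10.7
ee_pos: [0.6996, -0.0617, 0.3155]
tcp_rot: [-3.141, -0.036, -0.011]
ft_force: [0.1, 0.3, -0.7]
gripper_width: 0.0002
grip_force: 0.0
clock: 11.7
ee_pos: [0.7046, -0.3421, 0.3096]
tcp_rot: [-3.14, -0.035, 0.003]
ft_force: [-0.1, 1.0, -0.2]
gripper_width: -0.0001
grip_force: 0.0
11.7 [ 0.7046 -0.3421  0.3096] yaw x 1.2696790101037798 z [-0.0017  0.0018 -1.    ] q [ 0.5372  0.7786 -0.3425  0.7741  0.2371  1.6195 -1.2488] F [-0.1325  0.998  -0.1751] -0.00012963085992766514
```

View pics/t3.png

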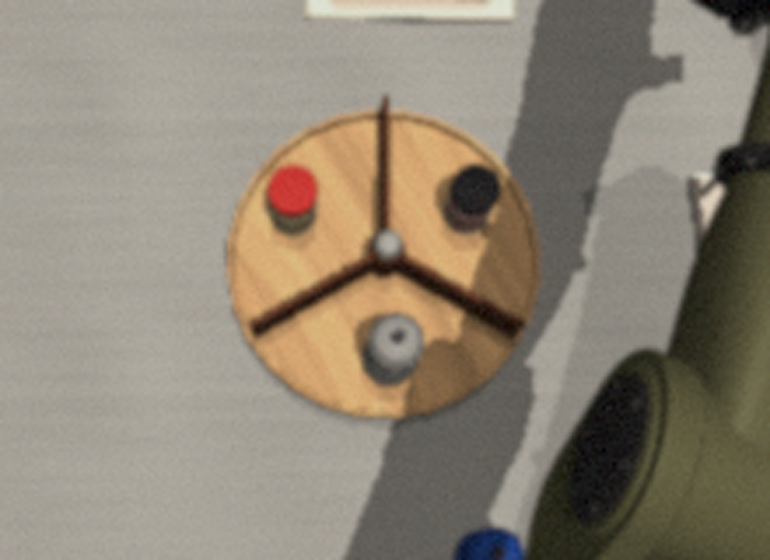

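The mill is in front of the hub: top (397,338), knob (387,243), back divider tip (385,98). Both jars are standing.

```bash
python3 - <<'E'
from h import *
np.set_printoptions(precision=4,suppress=True)
im=optics.get_image("top");f=lambda u,v,z:ray(im,240+u/3.5,140+v/3.5,z)
b=im["pixels"];hsv=cv2.cvtColor(b,cv2.COLOR_BGR2HSV)
k=f(387,243,.12);d=f(384,264,.04)
for n,p in [("top",f(397,336,.16)),("foot",f(389,359,.03)),("backdiv",f(385,98,.098)),("L",f(255,328,.098)),("R",f(518,330,.098)),("deckc",f(383,263,.04))]:
    q=p[:2]-k[:2];print(n,p,np.degrees(np.arctan2(q[1],q[0]))%360,np.linalg.norm(q))
print(k)
E
```

```text
top [ 0.496 -0.096  0.16 ] 182.9063961999144 0.08560303927029506
foot [ 0.496  -0.0974  0.03  ] 183.87102605944722 0.08569633417957143
backdiv [ 0.7144 -0.0933  0.098 ] 359.27354720384125 0.13286389967643922
L [0.5136 0.02   0.098 ] 121.30667551241483 0.13068490113496936
R [ 0.5102 -0.2027  0.098 ] 237.30605464982324 0.13196632730873614
deckc [ 0.5808 -0.0928  0.04  ] 240.01082554703686 0.0013896641272717859
[ 0.5815 -0.0916  0.12  ]
```

```bash
python3 -c "
from bench import ticket;print(ticket.close_job())"
```

```text
the job is handed in; nothing more can be done
None
```

The steel pepper mill now stands at the front of the lazy susan, about 3° (4–5 mm) off straight ahead of the axle; I turned it there by gently pushing one divider with the closed fingertips, both jars are still standing, and the job is handed in.

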